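# Draw out the housing's slide, send the cover's slide home

## Robot

A 7-joint arm with a two-finger parallel gripper is mounted at the origin on the work surface. World frame = base frame: x ahead of the robot, y to its left, z up, the work surface at z = 0. Lengths are in m, angles in rad, forces in N, time in s.
With the tool pointing down it reaches from about 0.425 to 0.875 m from the base axis. Payload 4.7 kg.
Tool frame: the origin (TCP) lies between the finger pads; the fingertips stand 14 mm ahead of it and the grasp point (between the pads) lies 5 mm behind it; z points along the fingers, y is the line along which they close (so a half turn about z gives the same grasp; the last joint's range is limited). The gripper opens to 87 mm and grips with 3 to 60 N. Pads are 19 mm wide; open, the fingers measure 117 mm over their backs; the gripper's body (75 mm by 190 mm) begins 51 mm behind the grasp point.
Start: joints at [-1.334, 0.321, -0.07, 1.45, 0.023, 1.371, -0.057], TCP at [0.144, 0.634, 0.237] pointing down, gripper open.
Joint ranges: [-2.86, 2.86], [-0.3, 2.09], [-1.38, 1.24], [0.06, 2.45], [-1.56, 4.7], [0.09, 2.05], [-2.69, 2.69]. Speed limits (rad/s): [2.57, 2.57, 3.14, 3.14, 3.14, 3.14, 3.14].

## Interface

Orientations are given as a rotation vector (axis times angle).
In Python, from bench import ctrl gives the robot as it stands.
- The arm moves only by the shell command python3 -m inch 'ROWS' [OPENING] [FORCE]. ROWS is JSON, a list of rows, each a list of 6 numbers: the shift along the world's x, y, z in mm, then the turn, a rotation vector about the world's x, y, z in degrees. In form: [[tx, ty, tz, rx, ry, rz], ...]. A call has 1 to 20 rows; each row is the pose to reach, as a shift and turn from the pose commanded when the call began; what a row does not reach only later rows make up. A row lasts 1/8 s, in which the tool goes at most 62.5 mm and 10.7 degrees, less where a joint would pass 70% of its speed; a pose out of reach is approached as far as the arm can. A call with a gripper value outside its range is refused whole. OPENING is the finger opening in mm, from 0 to 87, set as the call begins (- or left out, the last holds). The fingers move at their own pace and stop on an object; FORCE is the grip in N (left out, the last holds). Time passes only in rows, so rows that repeat a pose let the fingers close. It gives the time, the measured TCP pose, the force, the opening and the grip force at its end, in the units of the state.
- ctrl.get_state(): the state, without advancing time (a new reading comes with each control period).
- ctrl.get_image(name): name is "side" or "top"; returns (picture, depth): 384x512x3 uint8, red, green, blue; 384x512 float32, m along the optical axis (not along the pixel's ray), 0 where there is no reading.
- ctrl.camera_params(name): a dict with "mtx" (3x3 intrinsics, pixels), "T" (4x4, takes a point from camera to world coordinates). Camera axes: x right, y down, z forward; pixel columns grow to the right and rows downward; lengths in m; the calibration is good to about 2 mm. A picture is of the moment at which its call begins. camera_params takes no time and is no camera call.
- ctrl.close_job(): hands the job in; it is judged then, once.
The state is a dict: "time": time; "joint_positions": joint angles; "qd": joint speeds; "joint_torque": joint torques, N m; "position": TCP position; "tool_rot": TCP orientation; "ft_force": force on the tool from outside, world axes, zero at the start; "torque": the same for the moment, N m; "grip_width": opening from 0.0 (shut) to 1.0 (fully open); "grip_force": force on a finger pad.
Only numpy, scipy, OpenCV 4.12 (cv2) and the standard library are available. Lean on these libraries where they do the work, as an engineer would, in place of code of your own. Each camera call takes 0.05 s, during which the arm holds its last target. There are 200 camera calls.

## Task

On the two-lane pressing station, hook a fingertip behind the upright lip of the slide that carries the tall round housing and draw that slide out to its stop; then push the other slide, with the low square cover, fully home, and move clear. Do not pinch the lips; do not touch the housing or the cover, which must stay seated in their nests, and leave the tools and other things on the bench where they are.

Things in the scene. Friction and masses are not known exactly. Their poses are not given: they have to be found in the camera images.
- station: Fixed blue two-lane pressing station: base 500 x 340 x 20 mm (x from -175 to +325), rails to 33 mm high, two slides 85 mm either side of its centre line (which is left varies), behind them two pneumatic cylinders up to 103 mm high from x = +160 mm. Origin: on the table, centre line, beneath the lips' back faces when home. x: along the slides, away from the robot. Turned up to 14 degrees.
- tall_slide (a joint): Travel of the slide carrying the tall round housing, m: 0 = fully home (away from the robot), 0.12 = out at its stop (towards the robot). Plate 176 x 140 mm on rails, top 43 mm above the table; lip at its robot-side edge, then 76 mm of bare plate, then a nest frame 78 mm square, 8 mm high. About 3 N of drag; stays where left.
- tall_lip: Steel lip of the slide carrying the tall round housing, 7 mm thick, 100 mm wide, 30 mm high. Origin: middle of its top edge, on its back face (towards the nest, where a fingertip hooks), 73 mm above the table. x: towards the nest, away from the robot, the travel axis (out is -x); y along the lip; z up.
- tall_face: Thin black pad on the front of the same lip (slide with the tall round housing), 4 mm thick, 100 mm wide, 24 mm high, its top 6 mm below the lip's. Origin: middle of its lower edge on its outer face, 11 mm in front of the lip's back face; axes as the lip's. Pushing here moves the slide home.
- tall_nest (a point): Centre of the nest floor of the slide carrying the tall round housing, 43 mm above the table, 115 mm behind the lip's back face; axes as the lip's.
- flat_slide (a joint): Travel of the slide carrying the low square cover, m: 0 = fully home (away from the robot), 0.12 = out at its stop (towards the robot). Plate 176 x 140 mm on rails, top 43 mm above the table; lip at its robot-side edge, then 76 mm of bare plate, then a nest frame 78 mm square, 8 mm high. About 3 N of drag; stays where left.
- flat_lip: Steel lip of the slide carrying the low square cover, 7 mm thick, 100 mm wide, 30 mm high. Origin: middle of its top edge, on its back face (towards the nest, where a fingertip hooks), 73 mm above the table. x: towards the nest, away from the robot, the travel axis (out is -x); y along the lip; z up.
- flat_face: Thin black pad on the front of the same lip (slide with the low square cover), 4 mm thick, 100 mm wide, 24 mm high, its top 6 mm below the lip's. Origin: middle of its lower edge on its outer face, 11 mm in front of the lip's back face; axes as the lip's. Pushing here moves the slide home.
- flat_nest (a point): Centre of the nest floor of the slide carrying the low square cover, 43 mm above the table, 115 mm behind the lip's back face; axes as the lip's.
- housing: Aluminium housing: a 62 mm square flange 12 mm thick with an upright 50 mm round body, 65 mm high overall. Origin: centre of its underside, at the nest's centre; z up. Not fastened: the nest locates it sideways, only its weight (2 to 4 N) keeps it down.
- cover: Aluminium cover: a plain 62 x 62 x 26 mm block. Origin: centre of its underside, at the nest's centre; z up. Not fastened: the nest locates it sideways, only its weight keeps it down.
- tape: Bystander: roll of yellow tape lying flat, 68 mm outside, 18 mm high; origin centre of underside.
- wrench: Bystander: steel wrench lying on the bench; origin on its underside.
- screwdriver: Bystander: screwdriver with red handle lying on the bench; origin on its underside.
- oiler: Bystander: small white bottle standing, 48 mm diameter, 110 mm high; origin centre of underside.

How it is judged:
By the outcome, as a careful person would: the job done as asked, in the order asked, and still so for the second after the job is handed in, with the robot touching nothing.
It also fails if it takes over 51 s, if anything falls off the work surface, if the arm or the gripper's body presses on something with over 40 N, if the wrist force passes 120 N, or if a joint passes its speed limit or range.

## Working session

There is one attempt and no reset: what is moved stays moved. The work goes in short steps, Python scripts to look and compute and a shell command to move; the robot and the scene stay as the last step left them, time stands still between calls to the robot, and variables do not carry over. Pictures are saved under pics/ and viewed, at most 10 in all, crops included, and the job is handed in when it is done.

```bash
mkdir -p pics; python3 - <<'E'
from bench import ctrl
import cv2,numpy as np
for n in("top","side"):
    p,d=ctrl.get_image(n); cv2.imwrite(f"pics/{n}0.png",p[:,:,::-1]); np.save(f"{n}0.npy",d)
    c=ctrl.camera_params(n); print(n,np.round(c["mtx"],1).tolist(),np.round(c["T"],3).tolist())
s=ctrl.get_state(); print(s["time"],s["position"],s["tool_rot"],s["ft_force"],s["grip_width"])
E
```

```text
top [[366.2, 0.0, 257.7], [0.0, 366.2, 195.3], [0.0, 0.0, 1.0]] [[0.077, -0.975, 0.209, 0.442], [-0.997, -0.075, 0.018, 0.019], [-0.002, -0.21, -0.978, 0.843], [0.0, 0.0, 0.0, 1.0]]
side [[372.8, 0.0, 258.8], [0.0, 372.8, 187.6], [0.0, 0.0, 1.0]] [[0.973, -0.131, 0.192, 0.436], [-0.232, -0.598, 0.767, -0.581], [0.014, -0.791, -0.612, 0.551], [0.0, 0.0, 0.0, 1.0]]
0.1 [0.14357252 0.63346713 0.23554264] [-3.49193967e-01 -3.12200715e+00  2.73704418e-03] [-0.36363362 -0.90935586 -1.03847195] 0.9983078391133918
```

View pics/top0.png

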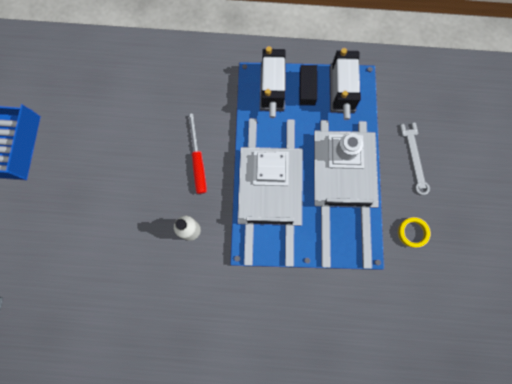

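View pics/side0.png

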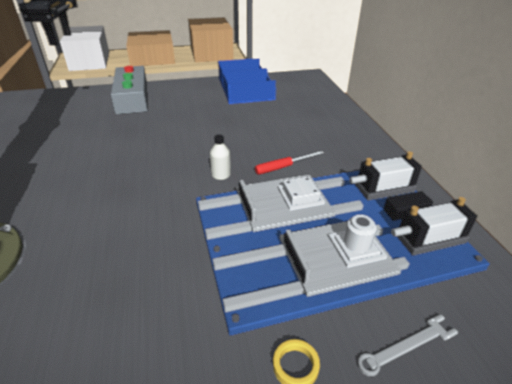

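The top view shows the tall slide on the right (housing ~(350,148), lip ~(348,205)) and the flat slide on the left (cover ~(271,167), lip ~(271,220)). The oiler is at (187,228) and the tape at (415,232), both outside the station. Next I'll measure from depth.

```bash
cat > h.py <<'E'
import numpy as np,cv2
from bench import ctrl
def cloud(n,d=None):
    c=ctrl.camera_params(n)
    if d is None: p,d=ctrl.get_image(n)
    v,u=np.mgrid[:384,:512]; K=c["mtx"]
    P=np.stack([(u-K[0][2])/K[0][0]*d,(v-K[1][2])/K[1][1]*d,d],-1)
    T=np.array(c["T"]); return P@T[:3,:3].T+T[:3,3]
E
python3 - <<'E'
from h import *
im=cv2.imread("pics/top0.png"); W=cloud("top",np.load("top0.npy")); z=W[...,2]
b,g,r=[im[...,i].astype(int) for i in range(3)]
m=((b-r>60)&(z>.005)&(z<.035)); m[:,:225]=0
q=W[m]; print("blue z",np.median(q[:,2]))
mm=m.astype(np.uint8); u=np.argwhere(m)[:,::-1]
# add whole interior
rect=cv2.minAreaRect((q[:,:2]*1000).astype(np.float32)); print("rect",rect)
box=cv2.boxPoints(rect); print(box)
a=rect[2]; a=np.deg2rad(a if abs(a)<45 else a-90); ex=np.array([np.cos(a),np.sin(a)]);ey=np.array([-ex[1],ex[0]])
c=np.array(rect[0])/1000; o=c-ex*.075
print("yaw",np.rad2deg(a),"origin",o)
for n in("top","side"):
    W=cloud(n,np.load(n+"0.npy")); L=np.stack([(W[...,:2]-o)@ex,(W[...,:2]-o)@ey,W[...,2]],-1)
    for s in(1,-1):
        k=(abs(L[...,1]-s*.085)<.045)&(L[...,0]<.1)&(L[...,0]>-.18)
        l=k&(L[...,2]>.064)&(L[...,2]<.08)
        A=L[l]; 
        # keep frontmost cluster
        x0=A[:,0].min(); A=A[A[:,0]<x0+.02]
        print(n,s,"lip",len(A),np.percentile(A[:,0],[0,10,50,90,100]).round(4),"z",np.median(A[:,2]).round(4))
        k=(abs(L[...,1]-s*.085)<.06)&(L[...,0]<.155)&(L[...,2]>.06)&(L[...,0]>x0+.05)
        B=L[k]; print("  part",len(B),B.mean(0).round(4),B.min(0).round(3),B.max(0).round(3))
        k=(abs(L[...,1]-s*.085)<.09)&(L[...,0]<.2)&(L[...,2]>.038)&(L[...,2]<.047)
        B=L[k]; print("  plate",len(B),np.percentile(B,[1,50,99],axis=0).round(4).tolist())
E
```

```text
blue z 0.019376112891744457
rect ((714.6630249023438, -74.357421875), (500.219482421875, 340.4735412597656), 2.8245418071746826)
[[ 456.46826    83.347725]
 [ 473.24597  -256.7122  ]
 [ 972.8578   -232.06256 ]
 [ 956.0801    107.997345]]
yaw 2.824541807174683 origin [ 0.63975414 -0.07805324]
top 1 lip 235 [-0.0847 -0.0834 -0.0795 -0.0748 -0.0735] z 0.0712
  part 768 [0.0398 0.0859 0.0683] [0.009 0.056 0.06 ] [0.072 0.117 0.072]
  plate 3357 [[-0.0833, 0.016, 0.0391], [-0.014, 0.0848, 0.0425], [0.0908, 0.1545, 0.046]]
top -1 lip 237 [-0.04   -0.0389 -0.0349 -0.03   -0.0284] z 0.0708
  part 552 [ 0.0801 -0.0802  0.0978] [ 0.061 -0.108  0.06 ] [ 0.11  -0.059  0.111]
  plate 3139 [[-0.0396, -0.1531, 0.0388], [0.03, -0.0801, 0.0424], [0.136, -0.0154, 0.0462]]
side 1 lip 180 [-0.0864 -0.0854 -0.0816 -0.0768 -0.0751] z 0.0721
  part 625 [0.0372 0.0795 0.0684] [0.008 0.052 0.06 ] [0.07  0.117 0.071]
  plate 2332 [[-0.086, 0.0145, 0.0384], [-0.0187, 0.053, 0.0434], [0.1913, 0.154, 0.0461]]
side -1 lip 319 [-0.0417 -0.0409 -0.0369 -0.0319 -0.03  ] z 0.0718
  part 921 [ 0.0769 -0.0951  0.0926] [ 0.059 -0.111  0.06 ] [ 0.109 -0.064  0.111]
  plate 3666 [[-0.0414, -0.1553, 0.0387], [0.0265, -0.1161, 0.0434], [0.191, -0.0166, 0.0462]]
```

```bash
python3 -c "
import cv2
a=cv2.imread('pics/top0.png')[110:240,225:390];b=cv2.imread('pics/side0.png')[165:300,200:410]
cv2.imwrite('pics/c0.png',cv2.resize(a,None,fx=4,fy=4,interpolation=2))"
```

```text
(no output)
```

View pics/c0.png

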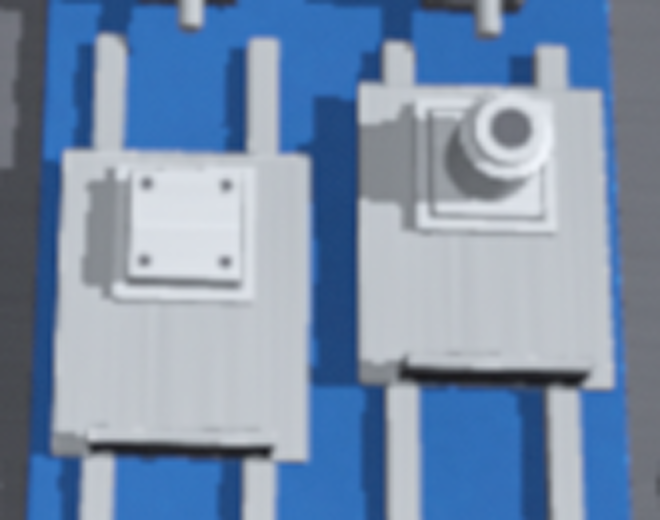

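Both cameras agree on this:
- Station: yaw 2.8°, origin (0.640, −0.078).
- Tall slide (right): about 29 mm out, with its lip's back face at station x ≈ −0.029.
- Flat slide (left): about 75 mm out.

The rectangle measures 500×340 mm, the lips stand 71–72 mm high and the nests sit 115 mm behind the lips, all matching the given sizes. I'll go above the bare plate behind the tall lip with the fingers closed.

```bash
python3 -m inch '[[300,-234,-20,0,0,15.6],[300,-234,-20,0,0,15.6],[300,-234,-20,0,0,15.6],[300,-234,-20,0,0,15.6],[300,-234,-20,0,0,15.6],[300,-234,-20,0,0,15.6],[506,-796,-40,0,0,15.6],[506,-796,-40,0,0,15.6],[506,-796,-40,0,0,15.6],[506,-796,-40,0,0,15.6],[506,-796,-40,0,0,15.6],[506,-796,-40,0,0,15.6],[506,-796,-40,0,0,15.6],[506,-796,-40,0,0,15.6],[506,-796,-40,0,0,15.6],[506,-796,-40,0,0,15.6],[506,-796,-40,0,0,15.6],[506,-796,-40,0,0,15.6]]' 0 20
python3 - <<'E'
from h import *
from scipy.spatial.transform import Rotation as R
s=ctrl.get_state(); print(s["position"],R.from_rotvec(s["tool_rot"]).as_matrix().round(3).tolist(),s["joint_positions"])
p,d=ctrl.get_image("side"); cv2.imwrite("pics/s1.png",cv2.resize(p[140:310,180:430,::-1],None,fx=3,fy=3))
E
```

```text
time: 2.35
position: [0.6494, -0.161, 0.1959]
tool_rot: [0.078, -3.139, -0.002]
ft_force: [-0.0, 0.3, -0.8]
grip_width: 0.001
grip_force: 0.0
[ 0.64940244 -0.16101481  0.19588262] [[-0.999, -0.05, -0.001], [-0.05, 0.999, 0.001], [0.001, 0.001, -1.0]] [-0.16502048  0.40730765  0.49116742  1.46903052 -0.19521108  1.31526041
  1.96246681]
```

View pics/s1.png

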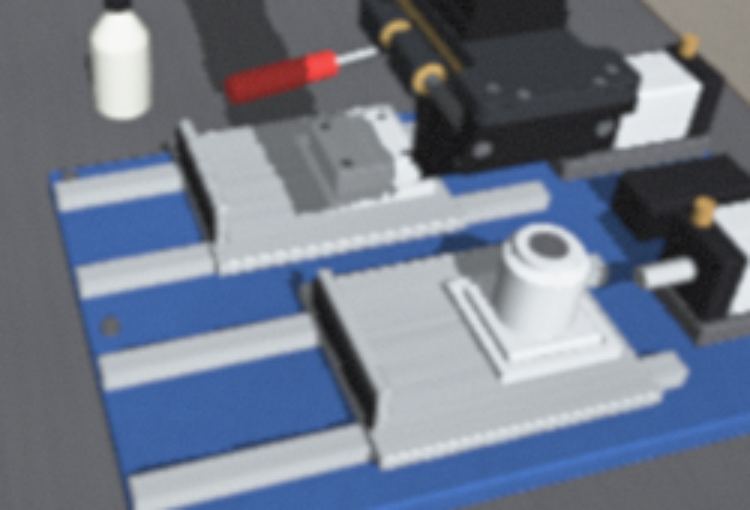

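The side view shows the closed fingers at crop ~(435,150), high above the bare plate and consistent with the projected TCP. The housing at (540,270) is well clear of them. I'll descend.

```bash
python3 -m inch '[[0,-1,-40,0,0,0],[0,-1,-80,0,0,0],[0,-1,-105,0,0,0],[0,-1,-120,0,0,0],[0,-1,-130,0,0,0],[0,-1,-130,0,0,0],[0,-1,-130,0,0,0]]'
python3 - <<'E'
from h import *
p,d=ctrl.get_image("side"); cv2.imwrite("pics/s2.png",cv2.resize(p[140:310,180:430,::-1],None,fx=3,fy=3))
E
```

```text
time: 3.28
position: [0.6504, -0.1632, 0.0678]
tool_rot: [-0.078, 3.139, -0.0]
ft_force: [0.6, 0.7, 0.6]
grip_width: 0.007
grip_force: 0.0
```

View pics/s2.png

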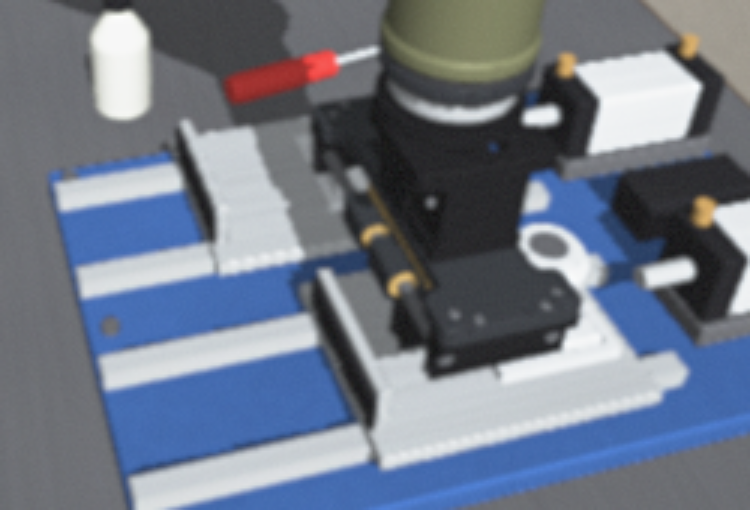

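The fingers are behind the tall lip (crop ~(400,340)), with nothing touched and forces near zero. Now I'll draw out gently.

```bash
python3 -m inch '[[-6,-0.3,0,0,0,0],[-12,-0.6,0,0,0,0],[-17,-0.8,0,0,0,0],[-20,-1,0,0,0,0],[-23,-1.1,0,0,0,0],[-26,-1.3,0,0,0,0],[-29,-1.4,0,0,0,0],[-32,-1.6,0,0,0,0],[-35,-1.7,0,0,0,0]]'
```

```text
time: 4.45
position: [0.6147, -0.1648, 0.0667]
tool_rot: [-0.078, 3.14, 0.0]
ft_force: [1.8, -0.8, -0.2]
grip_width: 0.005
grip_force: 1.4
```

```bash
python3 -m inch '[[-4,-0.2,0,0,0,0],[-8,-0.4,0,0,0,0],[-12,-0.6,0,0,0,0],[-16,-0.8,0,0,0,0],[-20,-1,0,0,0,0],[-24,-1.2,0,0,0,0],[-28,-1.4,0,0,0,0],[-32,-1.6,0,0,0,0],[-36,-1.8,0,0,0,0],[-40,-2,0,0,0,0],[-44,-2.2,0,0,0,0],[-48,-2.4,0,0,0,0],[-52,-2.6,0,0,0,0],[-56,-2.8,0,0,0,0],[-60,-3,0,0,0,0],[-64,-3.2,0,0,0,0],[-67,-3.3,0,0,0,0],[-70,-3.5,0,0,0,0]]'
cat > m.py <<'E'
from h import *
import sys
o=np.array([.63975,-.07805]);a=np.deg2rad(2.8245);ex=np.array([np.cos(a),np.sin(a)]);ey=np.array([-ex[1],ex[0]])
s=ctrl.get_state();print("tcp st",((s["position"][:2]-o)@ex).round(4),((s["position"][:2]-o)@ey).round(4),"F",s["ft_force"].round(1))
for n in("top","side"):
    p,d=ctrl.get_image(n);cv2.imwrite(f"pics/{n}_{sys.argv[1]}.png",cv2.resize(p[110:320,180:430,::-1],None,fx=2.8,fy=2.8))
    W=cloud(n,d);L=np.stack([(W[...,:2]-o)@ex,(W[...,:2]-o)@ey,W[...,2]],-1)
    for k in(1,-1):
        B=L[(abs(L[...,1]-k*.085)<.045)&(L[...,0]<.0)&(L[...,0]>-.18)&(L[...,2]>.05)&(L[...,2]<.08)]
        if len(B): print(n,k,"pad front x",np.percentile(B[:,0],[0,2]).round(4),"travel~",(-B[:,0].min()-.011).round(4))
E
python3 m.py a
```

```text
time: 6.7
position: [0.5445, -0.1682, 0.0666]
tool_rot: [-0.078, 3.14, 0.0]
ft_force: [2.5, 1.6, 1.5]
grip_width: 0.005
grip_force: 1.4
tcp st -0.0995 -0.0853 F [2.5 1.6 1.5]
top 1 pad front x [-0.085  -0.0847] travel~ 0.074
top -1 pad front x [-0.1176 -0.0347] travel~ 0.1066
side -1 pad front x [-0.1244 -0.1242] travel~ 0.1134
```

View pics/side_a.png

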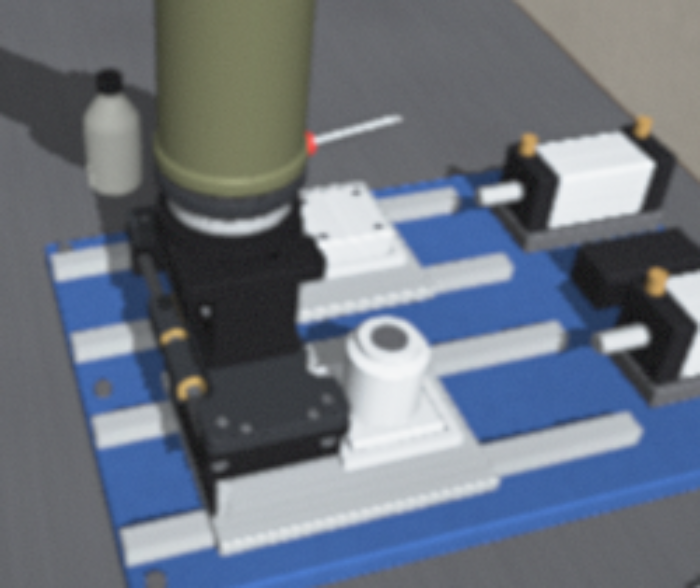

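The slide follows, with the housing seated at (388,370), and travel is now about 0.111. I'll creep to the stop.

```bash
python3 -m inch '[[-2,-0.1,0,0,0,0],[-4,-0.2,0,0,0,0],[-6,-0.3,0,0,0,0],[-6,-0.3,0,0,0,0]]'; python3 -m inch '[[-1,0,0,0,0,0],[-2,-0.1,0,0,0,0],[-2,-0.1,0,0,0,0]]';  python3 -m inch '[[-1,0,0,0,0,0],[-1,0,0,0,0,0]]'
```

```text
time: 7.3
position: [0.5381, -0.1688, 0.0664]
tool_rot: [0.077, -3.14, -0.0]
ft_force: [1.4, 0.5, 0.8]
grip_width: 0.004
grip_force: 0.7
time: 7.68
position: [0.5364, -0.1688, 0.0664]
tool_rot: [0.078, -3.14, 0.0]
ft_force: [2.5, 0.1, -1.6]
grip_width: 0.003
grip_force: 1.0
time: 7.92
position: [0.5355, -0.1689, 0.0666]
tool_rot: [0.077, -3.14, 0.0]
ft_force: [2.7, -0.6, -0.4]
grip_width: 0.006
grip_force: 1.0
```

```bash
python3 -m inch '[[-1,0,0,0,0,0],[-2,-0.1,0,0,0,0],[-2,-0.1,0,0,0,0]]';  python3 -m inch '[[-1,0,0,0,0,0],[-1,0,0,0,0,0]]'
```

```text
time: 8.3
position: [0.535, -0.1687, 0.0668]
tool_rot: [-0.078, 3.138, -0.001]
ft_force: [5.9, -1.3, -4.2]
grip_width: 0.004
grip_force: 3.0
time: 8.55
position: [0.535, -0.1687, 0.0669]
tool_rot: [-0.078, 3.136, -0.002]
ft_force: [7.7, -1.8, -6.4]
grip_width: 0.005
grip_force: 4.2
```

It hit the stop: the position held at 0.535 while force rose to 7.7 N. I'll back off the lip, lift and cross to in front of the flat slide's pad.

```bash
python3 -m inch '[[6,0.3,0,0,0,0],[12,0.6,0,0,0,0],[18,0.9,0,0,0,0],[18,0.9,0,0,0,0],[18,0.9,40,0,0,0],[18,0.9,80,0,0,0],[18,0.9,120,0,0,0],[18,0.9,120,0,0,0],[-23,60,120,0,0,0],[-23,120,120,0,0,0],[-23,169,120,0,0,0],[-23,169,120,0,0,0],[-23,169,120,0,0,0]]'; python3 m.py b
```

```text
time: 10.18
position: [0.5091, -0.0004, 0.1858]
tool_rot: [0.078, -3.139, 0.001]
ft_force: [-0.2, 0.5, 0.6]
grip_width: 0.005
grip_force: 0.0
tcp st -0.1267 0.084 F [-0.2  0.5  0.6]
top -1 pad front x [-0.1315 -0.1313] travel~ 0.1205
side 1 pad front x [-0.0866 -0.0864] travel~ 0.0756
side -1 pad front x [-0.1334 -0.133 ] travel~ 0.1224
```

View pics/side_b.png

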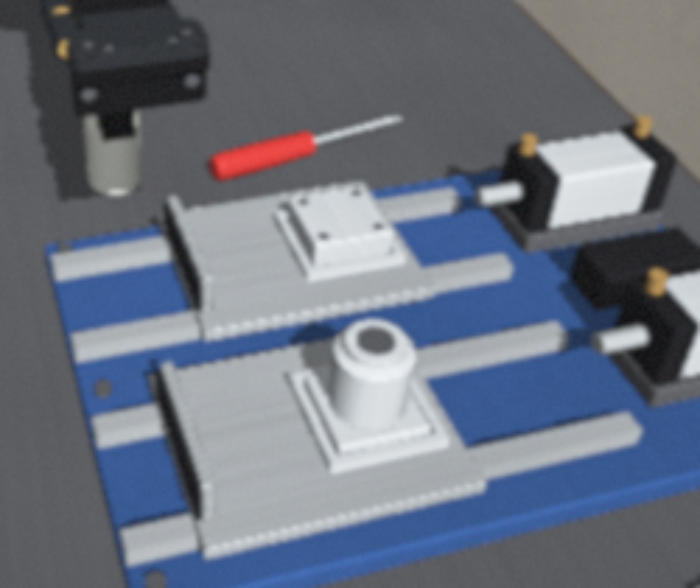

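The tall slide is out at its stop (~0.120) with the housing seated at (372,385), and the flat slide is unmoved. I'll descend in front of its pad and push.

```bash
python3 -m inch '[[0,0,-40,0,0,0],[0,0,-80,0,0,0],[0,0,-110,0,0,0],[0,0,-122,0,0,0],[0,0,-122,0,0,0],[0,0,-122,0,0,0]]'; python3 -m inch '[[6,0.3,0,0,0,0],[12,0.6,0,0,0,0],[18,0.9,0,0,0,0],[22,1.1,0,0,0,0],[25,1.2,0,0,0,0],[28,1.4,0,0,0,0],[31,1.5,0,0,0,0],[34,1.7,0,0,0,0],[38,1.9,0,0,0,0]]'
```

```text
time: 11.02
position: [0.5108, -0.0001, 0.0658]
tool_rot: [-0.077, 3.138, 0.0]
ft_force: [0.3, 0.5, -0.2]
grip_width: 0.009
grip_force: 0.0
time: 12.15
position: [0.5471, 0.0021, 0.0644]
tool_rot: [0.078, -3.139, -0.0]
ft_force: [-2.5, 0.7, 0.9]
grip_width: 0.005
grip_force: 1.4
```

```bash
python3 -m inch '[[4,0.2,0,0,0,0],[8,0.4,0,0,0,0],[12,0.6,0,0,0,0],[16,0.8,0,0,0,0],[20,1,0,0,0,0],[24,1.2,0,0,0,0],[28,1.4,0,0,0,0],[32,1.6,0,0,0,0],[36,1.8,0,0,0,0],[40,2,0,0,0,0],[44,2.2,0,0,0,0],[48,2.4,0,0,0,0],[52,2.6,0,0,0,0],[55,2.7,0,0,0,0],[58,2.9,0,0,0,0],[60,3,0,0,0,0],[60,3,0,0,0,0]]'; python3 -m inch '[[1,0,0,0,0,0],[2,0.1,0,0,0,0],[3,0.1,0,0,0,0],[3,0.1,0,0,0,0]]';python3 -m inch '[[1,0,0,0,0,0],[2,0.1,0,0,0,0],[2,0.1,0,0,0,0]]'
```

```text
time: 14.28
position: [0.6082, 0.0053, 0.0648]
tool_rot: [-0.078, 3.139, 0.0]
ft_force: [-1.9, -0.7, -1.4]
grip_width: 0.004
grip_force: 0.8
time: 14.78
position: [0.611, 0.0054, 0.0648]
tool_rot: [-0.078, 3.14, 0.0]
ft_force: [-1.7, -0.1, 0.4]
grip_width: 0.006
grip_force: 1.0
time: 15.15
position: [0.613, 0.0055, 0.0648]
tool_rot: [-0.078, 3.14, 0.0]
ft_force: [-1.7, 0.4, 1.1]
grip_width: 0.007
grip_force: 0.9
```

```bash
python3 -m inch '[[1,0,0,0,0,0],[2,0.1,0,0,0,0],[2,0.1,0,0,0,0]]';python3 -m inch '[[1,0,0,0,0,0],[2,0.1,0,0,0,0],[2,0.1,0,0,0,0]]'
```

```text
time: 15.52
position: [0.6135, 0.0055, 0.0645]
tool_rot: [0.078, -3.138, -0.0]
ft_force: [-6.2, -0.4, 4.4]
grip_width: 0.003
grip_force: 2.9
time: 15.9
position: [0.6136, 0.0055, 0.0645]
tool_rot: [0.077, -3.134, -0.001]
ft_force: [-11.2, 0.3, 8.7]
grip_width: 0.004
grip_force: 5.6
```

It's fully home: motion stopped and force rose to 11 N. I'll back off, lift clear and check.

```bash
python3 -m inch '[[-6,-0.3,0,0,0,0],[-14,-0.7,0,0,0,0],[-24,-1.2,0,0,0,0],[-30,-1.5,0,0,0,0],[-30,-1.5,0,0,0,0],[-30,-1.5,40,0,0,0],[-30,-1.5,90,0,0,0],[-30,-1.5,140,0,0,0],[-80,50,180,0,0,0],[-120,110,180,0,0,0],[-150,170,180,0,0,0],[-150,230,180,0,0,0],[-150,290,180,0,0,0],[-150,290,180,0,0,0],[-150,290,180,0,0,0]]'; python3 m.py c
```

```text
time: 17.77
position: [0.4663, 0.2969, 0.2442]
tool_rot: [0.083, -3.14, 0.001]
ft_force: [0.0, -0.9, 0.3]
grip_width: 0.002
grip_force: 0.0
tcp st -0.1548 0.3831 F [ 0.  -0.9  0.3]
top 1 pad front x [-0.0119 -0.0117] travel~ 0.0009
top -1 pad front x [-0.1315 -0.1314] travel~ 0.1205
side 1 pad front x [-0.014  -0.0136] travel~ 0.003
side -1 pad front x [-0.1334 -0.133 ] travel~ 0.1224
```

View pics/side_c.png

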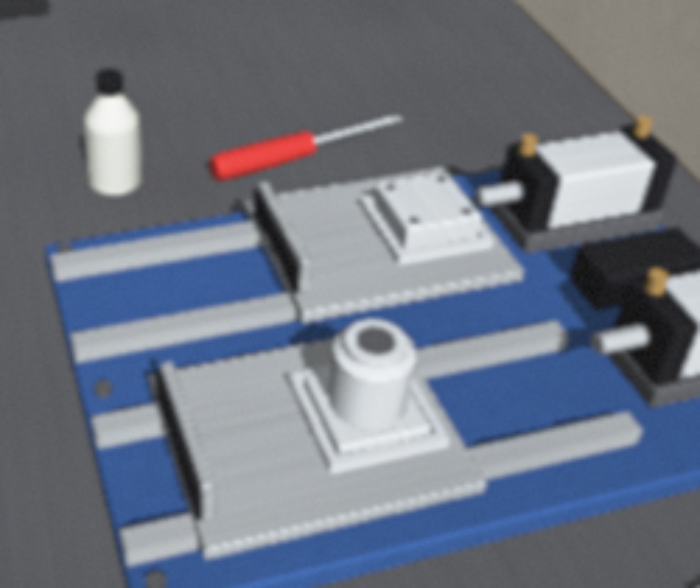

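View pics/top_c.png

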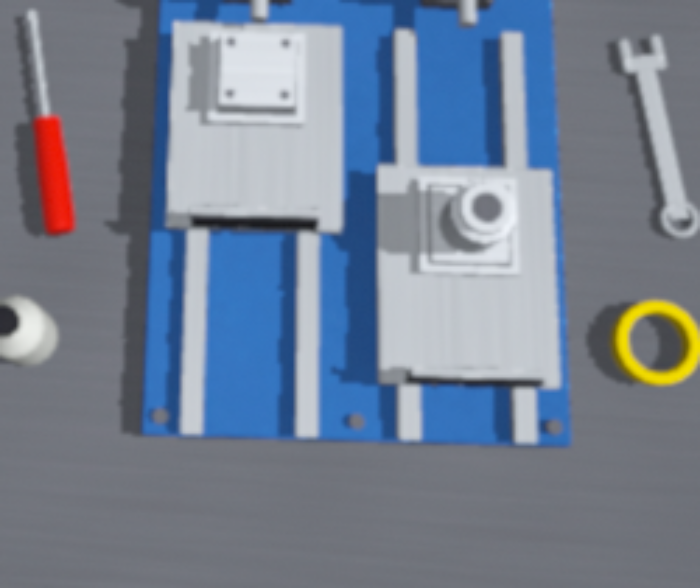

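The tall slide is out, the flat slide is home, both parts are seated and the bystanders are undisturbed. Travel between the end positions matches 120 mm. I'll hand in.

```bash
python3 -c "
from bench import ctrl; print(ctrl.close_job())"
```

```text
the job is handed in; nothing more can be done
None
```

The job is handed in: I drew the tall-housing slide out to its stop, then pushed the square-cover slide fully home; in the final pictures both parts are seated, the bench items are where they were, and the arm is clear (about 18 s).

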